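# Lift the blanching basket out of the pan and hold it tipped to drain

### The job

Swing the wire basket's folding handle up until it snaps home, then draw the basket straight up out of the saucepan by that handle. Tip it about 40 degrees and finish still holding it like that in the air, well clear of the pan but over it, so that it would drip back into the pan; the pan stays standing where it is and the kitchen timer, blue cup and white lid are left alone.

Things in the scene. Friction and masses are not known exactly. Their poses are not given: they have to be found in the camera images.
- basket: round steel wire blanching basket, open on top, hanging by its rim hoop on the pan's rim with its body inside the pan; body 120 mm across at the top, 102 mm at the foot, 64 mm high, rim hoop 150 mm across; 260 g with its handle (varies by a fifth). Origin under the centre of its foot, z up through the mouth. Its U-shaped folding handle leans out over the basket's own -x side when folded. About 6 mm of play all round inside the pan
- hinge_mid (a point): point on the basket's axis midway between the two hinges of its folding handle, 73 mm above the basket's origin; the hinge line runs through it along the basket's own y
- grip (a point): middle of the red ribbed grip of the folding handle, 118 mm from hinge_mid. The grip is a straight bar 76 mm long, parallel to the hinge line, oval in section: 18 mm along the handle's length, 12 mm across it. Two thin steel arms, 174 mm apart at the hinges, carry it; folded, the grip lies 57 mm higher than hinge_mid and 102 mm out from it
- bail (a joint): folding handle: 0 = folded, leaning out to the basket's own -x, 30 degrees above level; grows as the grip rises; 1.047 = end stop, straight up over the basket's middle. Takes about 0.5 N at the grip, from 0.3 on up to 1 N against spring balls; past 0.92 they snap it to the stop and hold it there (0.15 Nm to turn it back). Let go earlier, it stays or drops back
- pan: small straight-sided steel saucepan, loose on a cork mat 184 mm across and 8 mm thick; 139 mm across, 76 mm high, wall 2.5 mm, 750 g; long black handle along its own +y reaching 196 mm from the axis at up to 80 mm height. Origin under the centre of its foot
- kitchen_timer: cream and grey wind-up kitchen timer, 60 mm across, 41 mm high, bystander; origin under its centre
- blue_cup: blue plastic measuring cup, 64 mm across, 62 mm high, bystander; origin under its centre
- white_lid: white plastic jar lid, 92 mm across, 13 mm high, lying flat, bystander; origin under its centre

How it is judged (in metres and radians):
On the way, in this order (a step that is already met when the one before it is completed fails the run):
1. the handle stands fully up against its stop while the basket still hangs in the pan (value of joint bail above 0.98 rad and z of basket in the frame of pan below 0.035 m and angle between basket's own z axis and vertical below 0.2 rad), for 0.2 s.
2. the basket is drawn upright out of the pan by its handle: its foot is above the rim, off the pan and held by the fingers (z of basket in the frame of pan above 0.08 m and angle between basket's own z axis and vertical below 0.35 rad and horizontal distance between basket and pan below 0.05 m and value of joint bail above 0.88 rad and contact force between basket and the fingers above 1 N and contact force between basket and pan below 0.05 N), for 0.1 s.
At the end, for the whole second after the job is handed in: Fingers still hold the handle, which stands at its stop (over 0.88 of 1.047 rad); basket at rest, tipped 28 to 52 degrees, off the pan, foot centre and hinge midpoint within 65 mm of the pan's axis, hinge midpoint at least 180 mm up; pan upright within 50 mm of its place (value of joint bail above 0.88 rad and angle between basket's own z axis and vertical between 0.49 and 0.91 rad and horizontal distance between each of basket, hinge_mid and pan below 0.065 m and height (world z) of hinge_mid above 0.18 m and contact force between basket and the fingers above 1 N and contact force between basket and pan below 0.05 N and linear speed of basket below 0.03 m/s and angular speed of basket below 0.2 rad/s and angle between pan's own z axis and vertical below 0.05 rad and distance of pan from where it was at the start of the episode below 0.05 m); the arm keeps its last pose, push and grip.
It fails at once if the pan is tipped, lifted or shoved away (angle between pan's own z axis and vertical above 0.3 rad or distance of pan from where it was at the start of the episode above 0.06 m).
It fails at once if the timer, cup or lid is disturbed (distance of any of kitchen_timer, blue_cup, white_lid from where it was at the start of the episode above 0.03 m).
It also fails if it takes over 50 s, if anything falls off the work surface, if the arm or the gripper's body presses on something with over 40 N, if the wrist force passes 120 N, or if a joint passes its speed limit or range.

### The arm

A 7-joint arm with a two-finger parallel gripper is mounted at the origin on a cart in front of the work surface, level with it; the furniture and walls round the work are solid. World frame = base frame: x ahead of the robot, y to its left, z up, the work surface at z = 0. Lengths are in mm, angles in rad, forces in N, time in s.
With the tool pointing down it reaches from about 350 to 900 mm from the base axis. Payload 7.2 kg.
Tool frame: the origin (TCP) lies midway between the tips of the shut fingers; the grasp point (between the pads) lies 19 mm behind it; z points along the fingers, y is the direction in which the jaws open and shut (so a half turn about z gives the same grasp; the last joint's range is limited). The gripper opens to 85 mm and grips with 20 to 120 N. Pads are 22 mm wide; open, the fingers measure 114 mm over their backs; the gripper's body (76 mm by 85 mm) begins 54 mm behind the grasp point. The pads swing forward as they close: fully open they stand 13 mm farther back than shut.
Start: joints at [1.078, 0.411, -0.013, 1.596, 0.006, 1.134, -0.082], TCP at [257.576, -569.459, 231.297] pointing down, gripper open.
Joint ranges: [-2.95, 2.95], [-0.29, 1.99], [-1.47, 1.44], [0.14, 2.54], [-1.03, 4.17], [0.13, 1.85], [-2.86, 2.86]. Speed limits (rad/s): [2.39, 2.39, 3.01, 3.01, 3.14, 3.14, 3.14].

### API

Orientations are given as a rotation vector (axis times angle).
In Python, from bench import env gives the robot as it stands.
- The arm moves only by the shell command python3 -m handwheel 'ROWS' [OPENING] [FORCE]. ROWS is JSON, a list of rows, each a list of 4 numbers: the shift along the tool's x, y, z in m, then the turn about the tool's z in degrees. In form: [[x, y, z, twist], ...]. A call has 1 to 8 rows; each row is the pose to reach, as a shift and turn from the pose commanded when the call began, along the tool's axes at that moment; what a row does not reach only later rows make up. A row lasts 1/12 s, in which the tool goes at most 41.7 mm and 7.16 degrees, less where a joint would pass 70% of its speed; a pose out of reach is approached as far as the arm can. A call with a gripper value outside its range is refused whole. OPENING is the finger opening in m, from 0 to 0.0854, set as the call begins (- or left out, the last holds). The fingers move at their own pace and stop on an object; FORCE is the grip in N (left out, the last holds). Time passes only in rows, so rows that repeat a pose let the fingers close. It gives the time, the measured TCP pose, the force and the opening at its end, in the units of the state.
- env.get_state(): the state, without advancing time (a new reading comes with each control period).
- env.camera(name): name is "scene" or "top" or "wrist"; returns a dict with "frame" (384x512x3 uint8, red, green, blue), "range_z" (384x512 float32, mm along the optical axis (not along the pixel's ray), 0 where there is no reading), "vfov" (degrees; the focal length in pixels is half the picture's height over the tangent of half this angle, whatever the lens; pixels are square), "cx", "cy" (the principal point, pixels), "k1" (the pictures are not rectified: a ray, as slopes to the right and down, at radius r is drawn at 1 + k1 r^2 times it, then the intrinsics apply), "camera_from_world" (4x4, takes a point from world to camera coordinates). Camera axes: x right, y down, z forward; pixel columns grow to the right and rows downward; lengths in mm; the calibration is good to about 2 mm. A picture is of the moment at which its call begins.
- env.hand_in(): hands the job in, once; it reports no verdict.
The state is a dict: "time_s": time; "q": joint angles; "dq": joint speeds; "effort": joint torques, N m; "position": TCP position; "tool_rot": TCP orientation; "ft_force": force on the tool from outside, world axes, zero at the start; "wrist_torque": the same for the moment, N m; "finger_gap": finger opening in mm.
Only numpy, scipy, OpenCV 4.12 (cv2) and the standard library are available. Lean on these libraries where they do the work, as an engineer would, in place of code of your own. Each camera call takes 0.05 s, during which the arm holds its last target.

## Working session

There is one attempt and no reset: what is moved stays moved. The work goes in short steps, Python scripts to look and compute and a shell command to move; the robot and the scene stay as the last step left them, time stands still between calls to the robot, and variables do not carry over. Pictures are saved under pics/ and viewed, and the job is handed in when it is done.

```bash
ls; mkdir -p pics; python3 - <<'E'
from bench import env
import cv2
s=env.get_state(); print(s)
for n in ("scene","top","wrist"):
    c=env.camera(n); cv2.imwrite(f"pics/{n}0.png",c["frame"][:,:,::-1]); print(n,c["vfov"],c["cx"],c["cy"],c["k1"],c["camera_from_world"].round(3).tolist())
E
```

```text
pics
{'time_s': 0.0, 'q': array([ 1.07780299,  0.41189831, -0.01270222,  1.59703727,  0.00559017,
        1.13429416, -0.0821876 ]), 'dq': array([-2.00772313e-03, -3.21805440e-04,  2.01154768e-05,  9.39535208e-05,
        5.83221657e-04, -1.03827881e-03,  9.28242747e-04]), 'effort': array([-4.04572775e-04, -6.00616479e+01,  6.81942366e-01, -2.99412990e+01,
        1.39566336e-02,  1.05971188e-02, -2.15118513e-05]), 'position': array([ 257.34071821, -569.02391883,  230.4568827 ]), 'tool_rot': array([-3.06948385e+00, -6.61970274e-01,  6.95481491e-04]), 'ft_force': array([-0.05965202, -0.30518739, -0.34986693]), 'wrist_torque': array([ 0.0157805 , -0.0058818 , -0.07181123]), 'finger_gap': 85.69757857608498}
scene 47.58569996618239 261.45166994406304 196.48415784296114 -0.1279203556314244 [[-0.866, -0.5, -0.014, 411.618], [-0.309, 0.557, -0.771, 278.543], [0.393, -0.663, -0.637, 803.152], [0.0, 0.0, 0.0, 1.0]]
top 52.21903324689272 257.6733800177087 186.66262256334875 -0.029669260331343247 [[0.006, -1.0, 0.003, -66.882], [-0.994, -0.006, -0.108, 513.193], [0.108, -0.002, -0.994, 911.539], [0.0, 0.0, 0.0, 1.0]]
wrist 58.77888441724529 258.8746222846105 191.00178563331073 0.015478619232966858 [[0.413, -0.911, -0.002, -623.829], [-0.878, -0.398, 0.266, -34.298], [-0.243, -0.108, -0.964, 378.279], [0.0, 0.0, 0.0, 1.0]]
```

View pics/scene0.png

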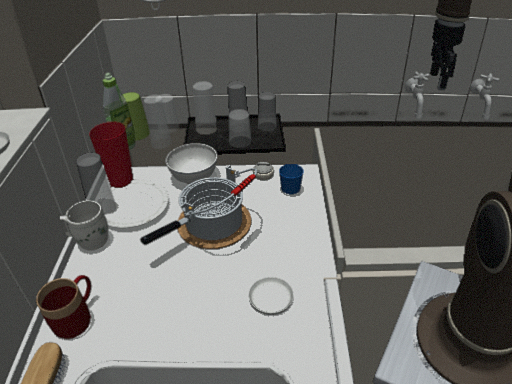

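View pics/top0.png

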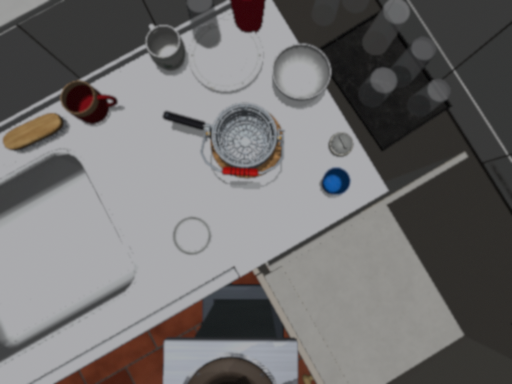

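View pics/wrist0.png

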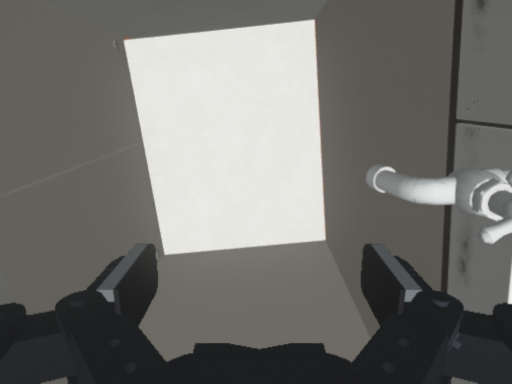

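The pan and basket sit at about (245,137) in the top view, with the red grip at (240,172), on the robot's side. The pan handle runs to the upper left. The cup (337,181), timer (340,145) and lid (192,235) are all clear of the pan. Next I'll measure positions.

```bash
cat > h.py <<'E'
from bench import env
import numpy as np, cv2
def cloud(n):
    c=env.camera(n); f=192/np.tan(np.radians(c["vfov"]/2)); K=np.array([[f,0,c["cx"]],[0,f,c["cy"]],[0,0,1.]])
    v,u=np.mgrid[0:384,0:512]; p=np.stack([u,v],-1).reshape(-1,1,2).astype(float)
    s=cv2.undistortPoints(p,K,np.array([c["k1"],0,0,0.]),).reshape(384,512,2)
    z=c["range_z"].astype(float); P=np.dstack([s*z[...,None],z]); T=np.linalg.inv(c["camera_from_world"])
    W=P@T[:3,:3].T+T[:3,3]; W[z==0]=np.nan
    return c,W
def red(c,W):
    h=cv2.cvtColor(c["frame"],cv2.COLOR_RGB2HSV); r=c["frame"].astype(int)
    return (r[...,0]>130)&(r[...,1]<60)&(r[...,2]<60)&np.isfinite(W[...,0])
E
python3 - <<'E'
from h import *
for n in("scene","top"):
    c,W=cloud(n)
    m=red(c,W); d=np.linalg.norm(W[...,:2]-np.array([560,-90]),axis=-1)<300
    P=W[m&d]; print(n,"red",len(P),np.median(P,0).round(1),P.min(0).round(0),P.max(0).round(0))
    P=P[np.abs(P[:,2]-np.median(P[:,2]))<25]
    if len(P): 
        u,s,vt=np.linalg.svd(P-P.mean(0)); print(P.mean(0).round(1),vt[0].round(3),np.ptp(P@vt[0]))
    r=np.array([245,137])
    # heights
    if n=="top":
        for z0,z1 in((78,105),(4,13)):
            q=W[(W[...,2]>z0)&(W[...,2]<z1)&(np.linalg.norm(W[...,:2]-W[137,245,:2],axis=-1)<110)]
            print(z0,len(q),q.min(0).round(),q.max(0).round(),np.median(q,0).round())
        for nm,(u,v) in dict(pan=(245,137),cup=(336,181),timer=(340,145),lid=(192,235),ph=(185,122),ph0=(167,116),ph1=(203,127),bowl=(302,72)).items(): print(nm,W[v,u].round(0))
        f=cv2.resize(c["frame"][60:230,120:370],None,fx=3.2,fy=3.2,interpolation=2)
        cv2.imwrite("pics/t1.png",f[:,:,::-1])
E
```

```text
scene red 75 [528.6 -17.  170.3] [523. -58. 165.] [540.  12. 174.]
[529.3 -18.6 170. ] [ 0.093  0.996 -0.015] 70.52007582922086
top red 122 [529.5 -23.  170.4] [522. -62. 165.] [537.   8. 174.]
[529.2 -25.4 170.2] [-0.056 -0.998  0.004] 69.66708614065426
78 1081 [ 553. -120.   78.] [701.  77. 105.] [632. -27.  88.]
4 1366 [ 530. -136.    4.] [746.  70.  13.] [613. -42.  11.]
pan [639. -32.  12.]
cup [ 531. -256.   10.]
timer [ 615. -261.   37.]
lid [397.  95.   2.]
ph [657. 105.  82.]
ph0 [670. 146.  85.]
ph1 [647.  64.  75.]
bowl [ 809. -175.    8.]
```

View pics/t1.png

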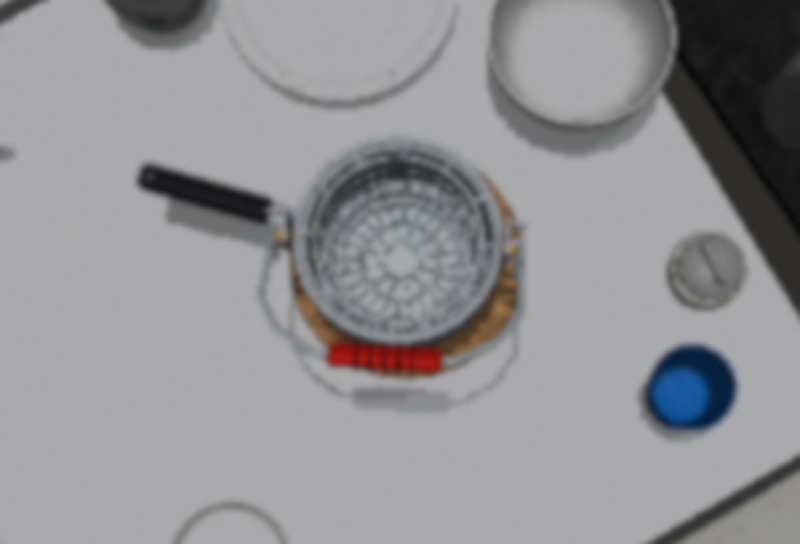

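Grip centre is about (529,-22,164), with the hinge line about 4° off world y. That puts hinge_mid near (631,-30,107), which fits the given sizes. I'll move over the grip, rising first, and bring tool y along the basket's x.

```bash
python3 -m handwheel '[[0.029,-0.024,-0.005,-4],[0.058,-0.048,-0.01,-8],[0.087,-0.072,-0.015,-12],[0.116,-0.096,-0.02,-16],[0.145,-0.12,-0.025,-20],[0.174,-0.144,-0.03,-24],[0.203,-0.168,-0.035,-28],[0.236,-0.193,-0.04,-30.7]]' 0.05 20
python3 - <<'E'
from h import *
s=env.get_state();print(s["position"],s["tool_rot"],s["q"],s["finger_gap"],s["ft_force"])
tgt=np.array([529,-22,270.]);R=cv2.Rodrigues(s["tool_rot"])[0];print(R.T@(tgt-s["position"]),R[:,1], np.degrees(np.arctan2(R[1,1],R[0,1])))
E
```

```text
time_s: 0.92
position: [392.9, -295.2, 271.7]
tool_rot: [2.784, 1.455, -0.001]
ft_force: [0.6, 0.8, 0.4]
finger_gap: 50.5
[ 392.90404565 -295.20903636  271.69070399] [ 2.78368920e+00  1.45479284e+00 -6.99942702e-04] [ 0.77826736  0.16210702 -0.26342728  1.84224745  0.04702394  1.14282623
 -0.10902303] 50.48660545548945 [0.5612609  0.81205926 0.40912699]
[302.00621587 -44.25224393   1.45921279] [ 8.20993095e-01 -5.70937985e-01  3.93974613e-04] -34.81566330637884
```

```bash
python3 -m handwheel '[[0.038,-0.0055,0,-4],[0.076,-0.011,0,-8],[0.114,-0.0165,0,-12],[0.152,-0.022,0,-16],[0.19,-0.0275,0,-20],[0.228,-0.033,0,-24],[0.266,-0.039,0,-28],[0.302,-0.044,0,-30.5]]' 
python3 -m handwheel '[[0,0,0,0],[0,0,0,0]]'
python3 - <<'E'
from h import *
s=env.get_state();print(s["position"],s["q"],s["ft_force"])
tgt=np.array([529,-22,270.]);R=cv2.Rodrigues(s["tool_rot"])[0];print(R.T@(tgt-s["position"]),R[:,1], np.degrees(np.arctan2(R[1,1],R[0,1])))
c,W=cloud("wrist");cv2.imwrite("pics/w2.png",c["frame"][:,:,::-1]);m=red(c,W)&(W[...,2]>130);P=W[m];print(len(P),P.mean(0),P.min(0),P.max(0));vt=np.linalg.svd(P-P.mean(0),full_matrices=False)[2];print(vt[0])
c,W=cloud("scene");cv2.imwrite("pics/s2.png",c["frame"][:,:,::-1])
E
```

```text
time_s: 1.58
position: [530.5, -21.6, 271.5]
tool_rot: [2.302, 2.138, 0.001]
ft_force: [0.8, -0.4, 0.6]
finger_gap: 49.9
time_s: 1.75
position: [530.4, -21.2, 271.1]
tool_rot: [-2.301, -2.138, -0.001]
ft_force: [0.6, -0.8, -0.1]
finger_gap: 50.1
[530.41481223 -21.19744681 271.06745018] [ 0.38493847  0.26355511 -0.52892673  1.74312557  0.14197403  1.17332108
 -0.25751936] [ 0.55090316 -0.78644381 -0.08308293]
[-0.9051942  -1.35180352  1.06699852] [ 9.97305974e-01 -7.33532575e-02 -3.06598308e-04] -4.206610451961932<stdin>:4: RuntimeWarning: Mean of empty slice.
  ret = um.true_divide(
Traceback (most recent call last):
ValueError: zero-size array to reduction operation minimum which has no identity
```

View pics/w2.png

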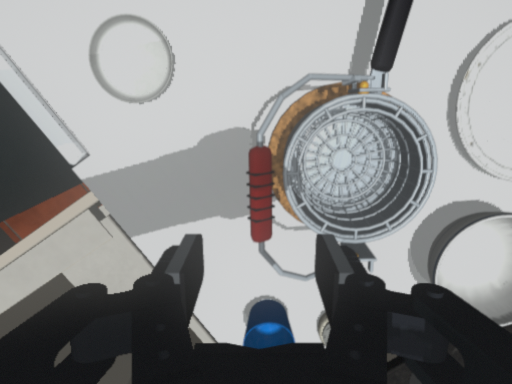

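The wrist view shows the red grip at (260,195), vertical and aligned between the jaws, and the hinges near (378,78) and (368,255). I'll refine the measurement.

```bash
python3 - <<'E'
from h import *
c,W=cloud("wrist");r=c["frame"].astype(int)
m=(r[...,0]>60)&(r[...,0]>2.5*r[...,1])&(r[...,0]>2.5*r[...,2])&(W[...,2]>140);m[300:]=0;P=W[m];print(len(P),P.mean(0),P.min(0),P.max(0));vt=np.linalg.svd(P-P.mean(0),full_matrices=False)[2];print(vt[0])
q=(W[...,2]>80)&(W[...,2]<115); n,l,st,ce=cv2.connectedComponentsWithStats(q.astype('uint8'))
k=1+st[1:,4].argmax(); Q=W[l==k]; print(st[k],Q.min(0),Q.max(0))
# hoop circle fit
z=Q[:,2];print(np.percentile(z,[5,25,50,75,95]))
(x,y),rad=cv2.minEnclosingCircle(Q[np.abs(z-95)<8][:,:2].astype('float32'));print(x,y,rad)
for u,v in((378,78),(382,85),(365,87),(368,250),(372,258),(437,160),(285,160),(360,97),(360,240)):print(u,v,W[v,u].round(0))
c,W=cloud("scene");cv2.imwrite("pics/s2.png",c["frame"][:,:,::-1])
E
```

```text
<stdin>:3: RuntimeWarning: Mean of empty slice.
  ret = um.true_divide(
Traceback (most recent call last):
ValueError: zero-size array to reduction operation minimum which has no identity
```

```bash
python3 - <<'E'
from h import *
c,W=cloud("wrist");r=c["frame"].astype(int);print(r[195,260],c["range_z"][195,260],W[195,260],(c["range_z"]==0).mean(), W[60,230])
for u,v in((260,180),(260,220),(378,78),(382,85),(365,87),(368,250),(372,258),(437,160),(286,160),(360,97),(360,240),(340,160)):print(u,v,c["range_z"][v,u],W[v,u].round(0))
c,W=cloud("scene");cv2.imwrite("pics/s2.png",c["frame"][:,:,::-1])
E
```

```text
[119  53  52] 253.76913 [530.77757762 -26.98350119 169.18046749] 0.0038604736328125 [ 5.05684655e+02  8.57716100e+01 -1.04846545e-01]
260 180 249.37837 [532. -15. 170.]
260 220 258.20267 [529. -46. 170.]
378 78 327.50342 [650.  51.  68.]
382 85 278.73233 [636.  44. 121.]
365 87 280.01614 [623.  44. 120.]
368 250 327.58615 [ 629. -106.  112.]
372 258 319.74954 [ 630. -110.  121.]
437 160 327.10583 [700. -28.  90.]
286 160 326.82892 [557. -17.  90.]
360 97 356.10785 [640.  35.  44.]
360 240 349.62808 [ 628. -106.   89.]
340 160 406.9722 [626. -37.  11.]
```

View pics/s2.png

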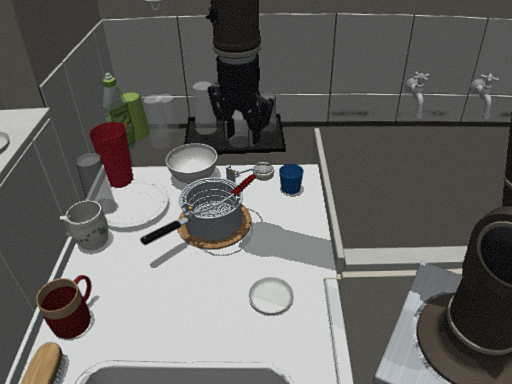

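The grip's top surface is at z=170, so its centre is at (530,-27,163) and hinge_mid near (632,-34,106). I'll lower the fingers to straddle it.

```bash
python3 -m handwheel '[[-0.003,0,0.03,0],[-0.006,0,0.06,0],[-0.006,0,0.09,0],[-0.006,0,0.115,0],[-0.006,0,0.13,0],[-0.006,0,0.13,0]]' 
python3 - <<'E'
from h import *
s=env.get_state();print(s["position"],s["ft_force"],s["finger_gap"])
c,W=cloud("wrist");cv2.imwrite("pics/w3.png",c["frame"][:,:,::-1])
E
```

```text
time_s: 2.45
position: [527.1, -31.3, 138.2]
tool_rot: [-2.306, -2.128, 0.007]
ft_force: [0.3, 0.4, -0.1]
finger_gap: 50.0
[527.06754688 -31.34706723 138.17674713] [ 0.25671039  0.37331573 -0.14338175] 50.048743512620604
```

View pics/w3.png

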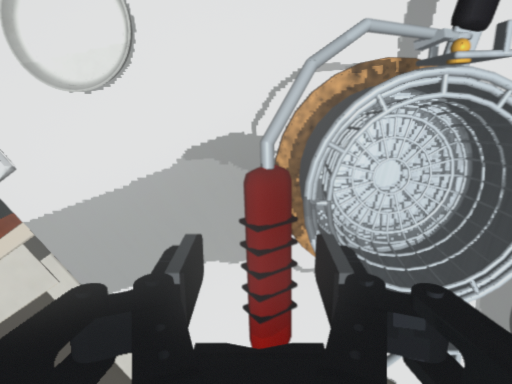

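```bash
python3 -m handwheel '[[0.003,0.002,0,0],[0.003,0.005,0,0],[0.003,0.011,0,0],[0.003,0.017,-0.008,0],[0.003,0.023,-0.017,0],[0.003,0.030,-0.025,0],[0.003,0.037,-0.031,0]]' 0.03
python3 -m handwheel '[[0,0.005,-0.004,0],[0,0.01,-0.008,0],[0,0.015,-0.011,0],[0,0.020,-0.014,0],[0,0.025,-0.017,0],[0,0.025,-0.017,0]]'
python3 - <<'E'
from h import *
s=env.get_state();print(s["position"],s["ft_force"],s["finger_gap"])
c,W=cloud("wrist");cv2.imwrite("pics/w4.png",c["frame"][:,:,::-1])
c,W=cloud("scene");cv2.imwrite("pics/s4.png",cv2.resize(c["frame"][100:300,100:350],None,fx=3,fy=3)[:,:,::-1])
E
```

```text
time_s: 3.08
position: [568.1, -29.6, 174.2]
tool_rot: [2.305, 2.132, 0.002]
ft_force: [-3.0, 0.7, 1.0]
finger_gap: 30.1
time_s: 3.58
position: [592.8, -31.5, 189.6]
tool_rot: [2.306, 2.133, 0.001]
ft_force: [-0.8, 0.4, 0.8]
finger_gap: 29.8
[592.78715514 -31.54130137 189.64475083] [-0.77451976  0.35330553  0.83175413] 29.799235245379762
```

View pics/w4.png

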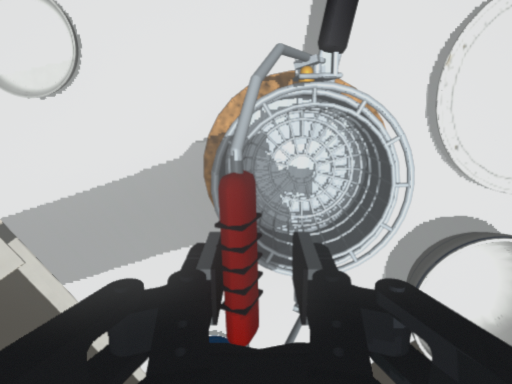

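View pics/s4.png

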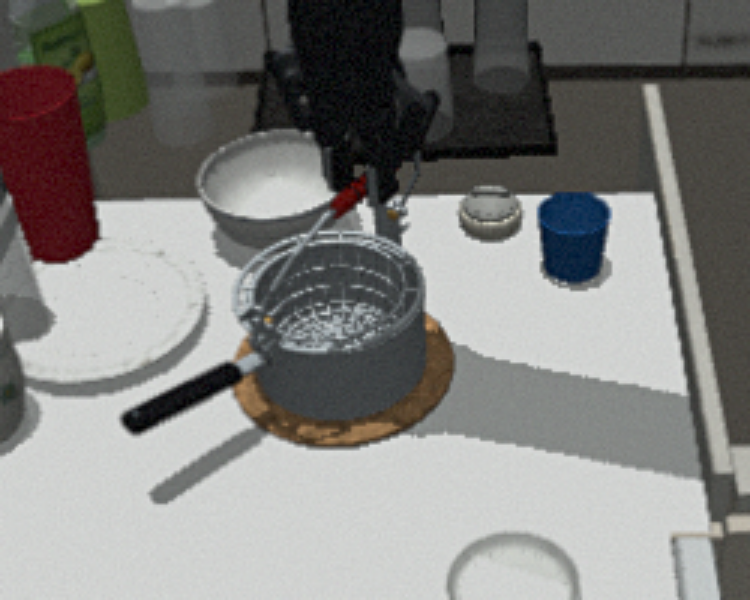

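The left finger is pushing the bar (240,260), and the handle is rising. The basket is still hanging in the pan. I'll continue.

```bash
python3 -m handwheel '[[0,0.006,-0.003,0],[0,0.012,-0.006,0],[0,0.018,-0.008,0],[0,0.024,-0.010,0],[0,0.03,-0.011,0],[0,0.036,-0.012,0],[0,0.04,-0.012,0],[0,0.04,-0.012,0]]'
python3 - <<'E'
from h import *
s=env.get_state();print(s["position"],s["ft_force"],s["finger_gap"])
c,W=cloud("wrist");cv2.imwrite("pics/w5.png",c["frame"][:,:,::-1])
c,W=cloud("scene");cv2.imwrite("pics/s5.png",cv2.resize(c["frame"][100:300,100:350],None,fx=3,fy=3)[:,:,::-1])
E
```

```text
time_s: 4.35
position: [632.4, -34.7, 201.1]
tool_rot: [2.306, 2.133, 0.001]
ft_force: [-0.4, 0.5, 0.2]
finger_gap: 30.2
[632.39668738 -34.66963766 201.11946591] [-0.37252549  0.4578322   0.22772982] 30.22255987074194
```

View pics/w5.png

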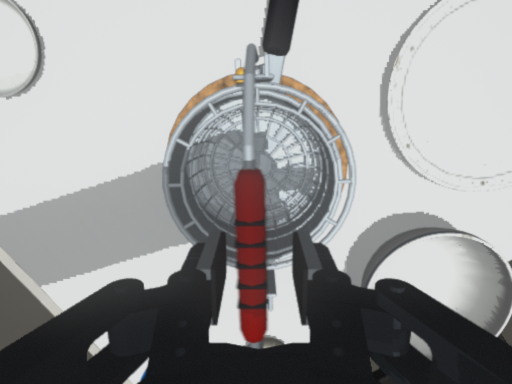

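View pics/s5.png

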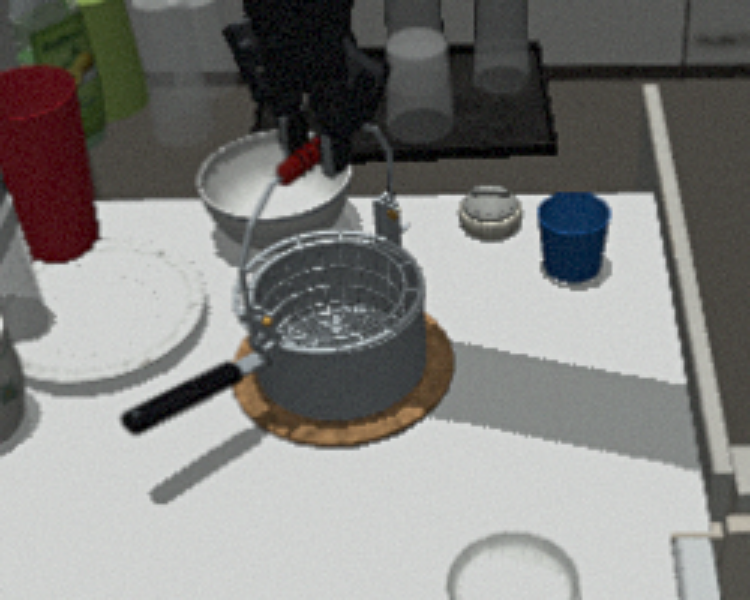

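The bar now sits midway between the pads at (250,255) with no force on the tool, so the handle seems to have snapped up. I'll check its angle with numbers.

```bash
python3 - <<'E'
from h import *
s=env.get_state();R=cv2.Rodrigues(s["tool_rot"])[0];bx=R[:,1]
for n in("scene","wrist"):
    c,W=cloud(n);r=c["frame"].astype(int)
    m=(r[...,0]>50)&(r[...,0]>1.8*r[...,1])&(r[...,0]>1.8*r[...,2])&(W[...,2]>150)&(np.linalg.norm(W[...,:2]-[632,-34],axis=-1)<70)
    P=W[m];print(n,len(P),P.mean(0).round(1),P.min(0).round(1),P.max(0).round(1))
    q=(W[...,2]>84)&(W[...,2]<100)&(np.linalg.norm(W[...,:2]-[632,-34],axis=-1)<90);Q=W[q];print(Q.min(0).round(1),Q.max(0).round(1))
    # arm points near hinge
    for z in(105,120,135,150,165,180): 
        q=(abs(W[...,2]-z)<5)&(np.linalg.norm(W[...,:2]-[632,-34],axis=-1)<100)&~m; A=W[q]
        if len(A): print(z,len(A),np.median(A[A[:,1]>0],0).round(0),np.median(A[A[:,1]<-60],0).round(0))
E
```

```text
scene 95 [630.8 -10.8 218.9] [617.3 -35.5 209.3] [637.2   8.  236.4]
[ 556.5 -119.4   84.1] [707.2  53.4 100. ]
105 65 [634.  48. 104.] [ 623. -106.  105.]
120 109 [636.  52. 120.] [ 627. -107.  121.]
135 13 [638.  57. 134.] [ 628. -116.  133.]
150 13 [637.  58. 151.] [ 627. -116.  151.]
165 16 [637.  57. 167.] [ 627. -115.  164.]
180 18 [638.  51. 180.] [ 628. -109.  180.]
wrist 3943 [633.8 -26.2 220.9] [626.7 -67.3 214.8] [640.8   6.6 223.9]
[ 558.4 -106.7   84. ] [708.6  55.7  99.9]
105 27 [641.  44. 102.] [ 615. -106.  105.]
120 528 [632.  49. 121.] [ 617. -106.  119.]
165 39 [638.  56. 168.] [nan nan nan]
180 105 [638.  50. 180.] [nan nan nan]
  return _methods._mean(a, axis=axis, dtype=dtype,
  ret = um.true_divide(
```

Both arms run vertical (x≈638/628 from z=135 to 180), so the handle is at its stop. Now I'll centre on the bar, close, and lift straight up.

```bash
python3 -m handwheel '[[0.003,0.001,0,0],[0.005,0.001,0,0],[0.005,0.001,0,0],[0.005,0.001,0,0],[0.005,0.001,0,0],[0.005,0.001,0,0]]' 0 40
python3 -m handwheel '[[0,0,-0.005,0],[0,0,-0.01,0],[0,0,-0.018,0],[0,0,-0.026,0],[0,0,-0.034,0],[0,0,-0.042,0],[0,0,-0.05,0],[0,0,-0.05,0]]'
python3 - <<'E'
from h import *
s=env.get_state();print(s["position"],s["ft_force"],s["finger_gap"])
c,W=cloud("wrist");cv2.imwrite("pics/w6.png",c["frame"][:,:,::-1])
c,W=cloud("scene");cv2.imwrite("pics/s6.png",cv2.resize(c["frame"][100:300,100:350],None,fx=3,fy=3)[:,:,::-1])
E
```

```text
time_s: 5.05
position: [633.0, -29.3, 201.4]
tool_rot: [-2.306, -2.134, -0.001]
ft_force: [0.0, 0.9, -0.2]
finger_gap: 10.7
time_s: 5.72
position: [633.8, -29.6, 253.7]
tool_rot: [2.305, 2.132, 0.004]
ft_force: [0.8, -0.9, -2.6]
finger_gap: 11.0
[633.77702623 -29.56332313 253.68870382] [ 0.78823629 -0.9196262  -2.64806404] 11.031706303226398
```

View pics/w6.png

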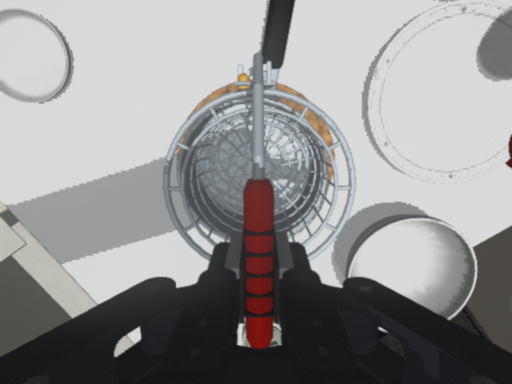

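View pics/s6.png

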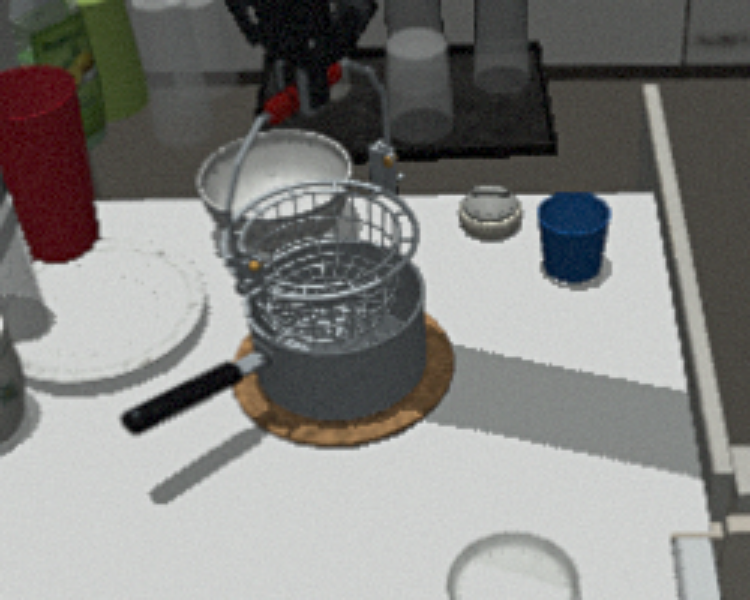

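The basket is rising level at 2.6 N, which is its own weight, and the pan is undisturbed. I'll carry on until the foot is clear of the rim and hold there.

```bash
python3 -m handwheel '[[0,0,-0.008,0],[0,0,-0.016,0],[0,0,-0.024,0],[0,0,-0.032,0],[0,0,-0.04,0],[0,0,-0.048,0],[0,0,-0.05,0],[0,0,-0.05,0]]'
python3 -m handwheel '[[0,0,0,0],[0,0,0,0],[0,0,0,0]]'
cat >> h.py <<'E'
def shot(k):
    s=env.get_state();print(s["position"].round(1),s["ft_force"].round(1),round(s["finger_gap"],1),s["q"].round(2))
    c,W=cloud("scene");cv2.imwrite(f"pics/s{k}.png",cv2.resize(c["frame"][60:310,90:350],None,fx=2.4,fy=2.4)[:,:,::-1])
    t,Wt=cloud("top");cv2.imwrite(f"pics/t{k}.png",cv2.resize(t["frame"][60:260,120:370],None,fx=2.4,fy=2.4)[:,:,::-1])
E
python3 -c "
from h import *
shot(7)"
```

```text
time_s: 6.48
position: [633.3, -29.6, 302.4]
tool_rot: [2.305, 2.132, 0.002]
ft_force: [-0.7, 0.4, -2.2]
finger_gap: 11.2
time_s: 6.73
position: [632.6, -29.7, 300.7]
tool_rot: [-2.306, -2.133, 0.001]
ft_force: [-0.3, 0.3, -2.2]
finger_gap: 10.9
[632.6 -29.7 300.7] [-0.3  0.3 -2.2] 10.9 [ 0.31  0.43 -0.49  1.45  0.2   1.31 -0.27]
```

View pics/s7.png

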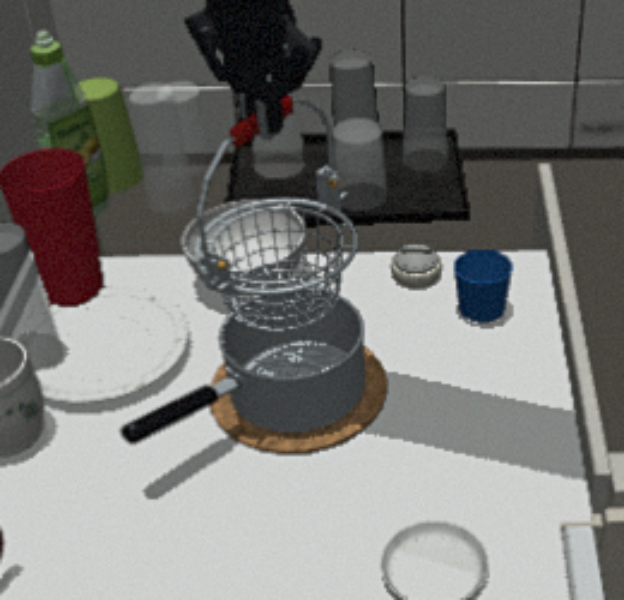

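Foot is well above the rim and the basket is upright, so step 2 is met. The moves can't tilt the tool, so I'll turn the bar between the pads instead. Dip the foot about 25 mm inside the rim at light grip, draw the grip along -y so the rim holds the foot back, then clamp hard and lift.

```bash
python3 -m handwheel '[[0,0,0.012,0],[0,0,0.024,0],[0,0,0.036,0],[0,0,0.048,0],[0,0,0.06,0],[0,0,0.07,0],[0,0,0.07,0]]' 0 20
python3 -m handwheel '[[-0.006,0,0,0],[-0.012,0,0,0],[-0.018,0,0,0],[-0.024,0,0,0],[-0.03,0,0,0],[-0.035,0,0,0],[-0.04,0,0,0],[-0.04,0,0,0]]'
python3 -c "
from h import *
shot(8)"
```

```text
time_s: 7.42
position: [631.5, -29.9, 228.1]
tool_rot: [-2.304, -2.131, 0.005]
ft_force: [0.3, 0.4, -2.1]
finger_gap: 10.9
time_s: 8.08
position: [629.8, -71.1, 231.5]
tool_rot: [2.307, 2.131, -0.0]
ft_force: [-0.4, 2.3, -0.5]
finger_gap: 10.8
[629.8 -71.1 231.5] [-0.4  2.3 -0.5] 10.8 [ 0.37  0.47 -0.47  1.55  0.23  1.18 -0.23]
```

View pics/s8.png

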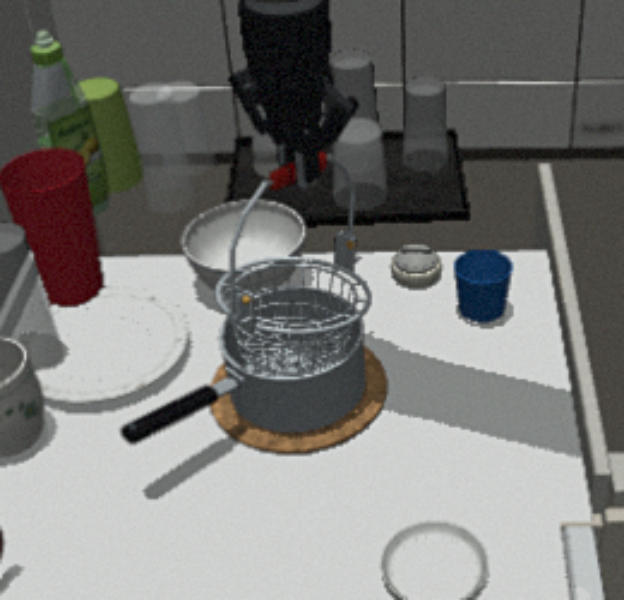

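View pics/t8.png

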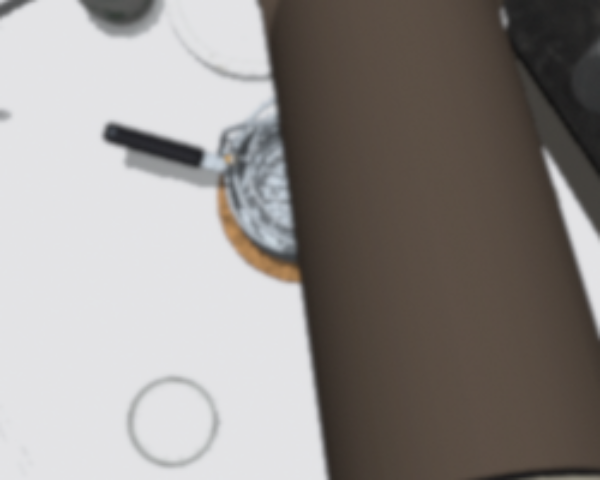

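It works: the basket leans to -y (right) with only 2.3 N sideways, and the pan handle tip is at the same pixels as before. I'll continue.

```bash
python3 -m handwheel '[[-0.006,0,0,0],[-0.012,0,0,0],[-0.018,0,0,0],[-0.024,0,0,0],[-0.03,0,0,0],[-0.036,0,0,0],[-0.04,0,0,0],[-0.04,0,0,0]]'
python3 -c "
from h import *
shot(9)"
```

```text
time_s: 8.85
position: [626.4, -111.1, 230.9]
tool_rot: [2.308, 2.131, -0.001]
ft_force: [0.4, 1.9, -1.5]
finger_gap: 10.7
[ 626.4 -111.1  230.9] [ 0.4  1.9 -1.5] 10.7 [ 0.42  0.47 -0.46  1.54  0.22  1.18 -0.16]
```

View pics/s9.png

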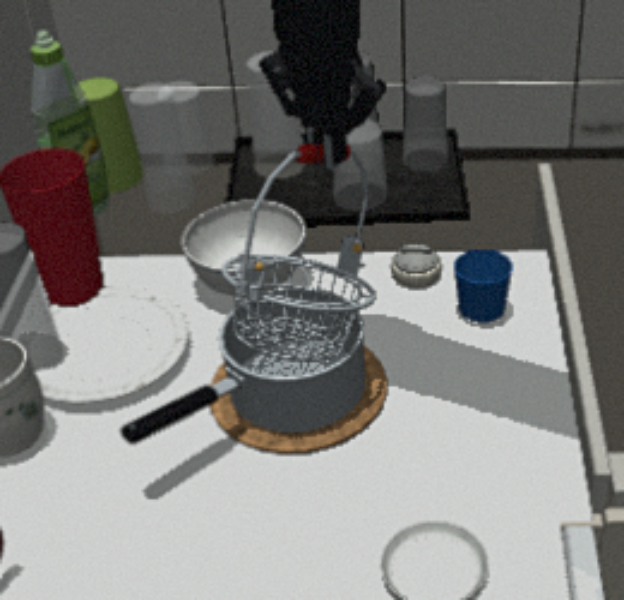

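View pics/t9.png

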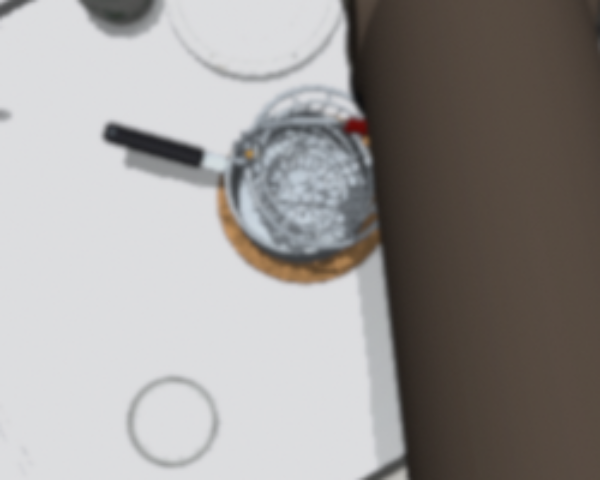

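Tilt is about 22°, and the pan still hasn't moved. Continuing to about 40°.

```bash
python3 -m handwheel '[[-0.007,0,0,0],[-0.014,0,0,0],[-0.021,0,0,0],[-0.028,0,0,0],[-0.035,0,0,0],[-0.042,0,0,0],[-0.048,0,0,0],[-0.048,0,0,0]]'
cat >> h.py <<'E'
def tilt(n="scene"):
    # bar direction from red, and hoop plane via hinge points is harder: use bar dir
    s=env.get_state();g=s["position"]
    c,W=cloud(n);r=c["frame"].astype(int)
    m=(r[...,0]>50)&(r[...,0]>2*r[...,1])&(r[...,0]>2*r[...,2])&(np.linalg.norm(W-g-[0,0,19],axis=-1)<55)
    P=W[m];vt=np.linalg.svd(P-P.mean(0),full_matrices=False)[2][0];print(n,len(P),P.mean(0).round(1),vt.round(2),"tilt",np.degrees(np.arcsin(abs(vt[2]))).round(1))
E
python3 -c "
from h import *
shot(10);tilt()"
```

```text
time_s: 9.62
position: [622.6, -159.8, 231.4]
tool_rot: [2.308, 2.13, -0.002]
ft_force: [-1.3, 1.7, 1.4]
finger_gap: 10.8
[ 622.6 -159.8  231.4] [-1.3  1.7  1.4] 10.8 [ 0.49  0.48 -0.45  1.53  0.22  1.18 -0.08]
scene 63 [ 621.5 -131.5  260. ] [0.09 0.77 0.63] tilt 38.8
```

View pics/s10.png

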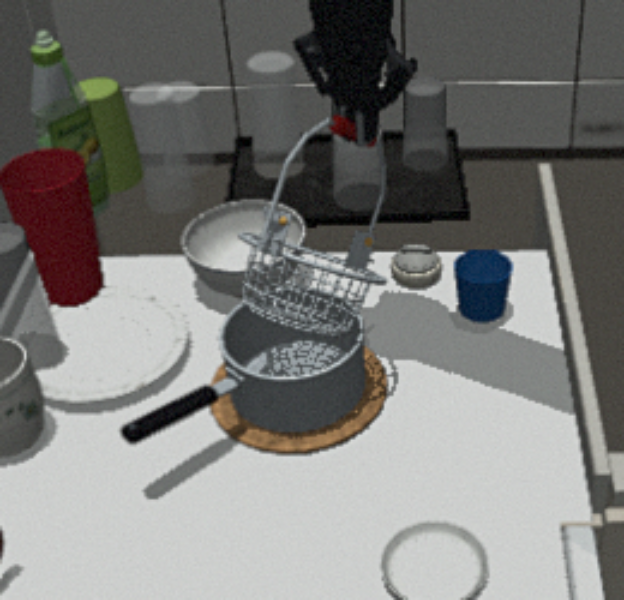

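View pics/t10.png

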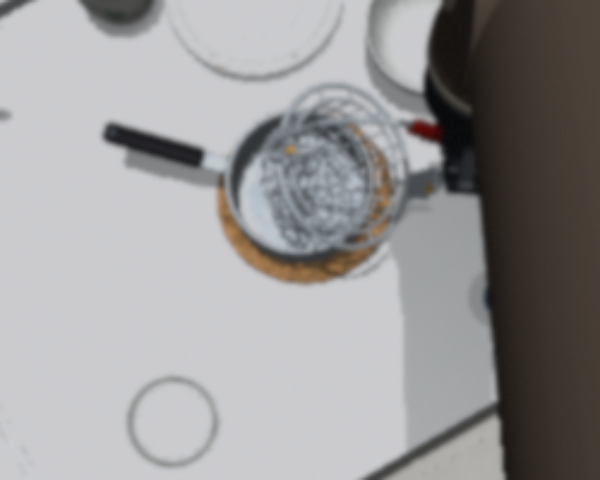

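Tilt is about 39° from the bar direction, and the pan is in place. I'll go a few millimetres more, clamp at 110 N, then lift.

```bash
python3 -m handwheel '[[-0.003,0,0,0],[-0.006,0,0,0],[-0.006,0,0,0]]'
python3 -m handwheel '[[0,0,0,0],[0,0,0,0],[0,0,0,0],[0,0,0,0],[0,0,0,0]]' 0 110
python3 -m handwheel '[[0,0,-0.006,0],[0,0,-0.014,0],[0,0,-0.024,0],[0,0,-0.036,0],[0,0,-0.048,0],[0,0,-0.06,0],[0,0,-0.07,0],[0,0,-0.07,0]]'
python3 -c "
from h import *
shot(11);tilt();tilt('top')"
```

```text
time_s: 10.02
position: [622.4, -163.5, 231.1]
tool_rot: [-2.306, -2.133, 0.0]
ft_force: [-0.6, 3.4, -0.6]
finger_gap: 10.8
time_s: 10.43
position: [622.4, -163.0, 231.3]
tool_rot: [-2.306, -2.134, -0.0]
ft_force: [-0.7, 2.9, 0.4]
finger_gap: 8.6
time_s: 11.1
position: [623.6, -163.4, 304.6]
tool_rot: [2.304, 2.131, 0.004]
ft_force: [-0.3, 0.6, -2.1]
finger_gap: 8.8
[ 623.6 -163.4  304.6] [-0.3  0.6 -2.1] 8.8 [ 0.49  0.44 -0.46  1.42  0.19  1.32 -0.05]
scene 73 [ 620.7 -137.6  328. ] [-0.1  -0.77 -0.63] tilt 39.2
top 84 [ 620.5 -139.5  335.4] [ 0.01 -0.63 -0.78] tilt 50.9
```

View pics/s11.png

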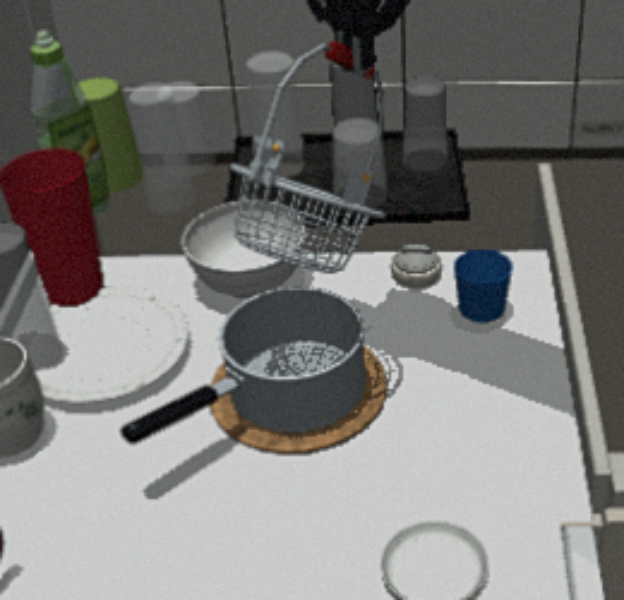

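View pics/t11.png

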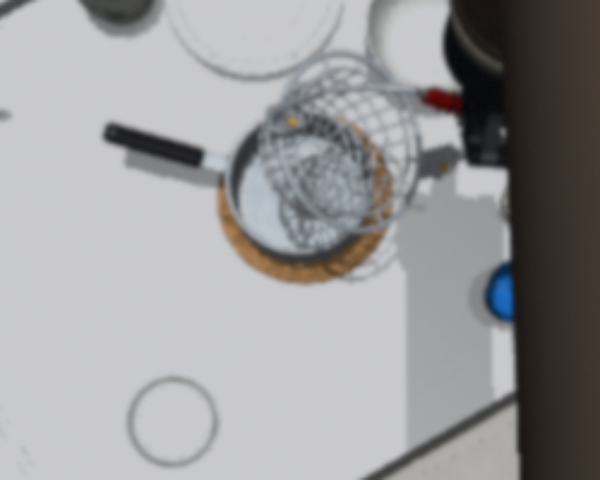

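Now it hangs tilted in the air, with the pan standing free. I'll centre it over the pan, raise it a little, and check tilt and position from the hinge marks.

```bash
python3 -m handwheel '[[0.005,0,-0.004,0],[0.012,0,-0.008,0],[0.019,0,-0.012,0],[0.026,0,-0.016,0],[0.031,0,-0.018,0],[0.033,0,-0.02,0],[0.033,0,-0.02,0],[0.033,0,-0.02,0]]'
python3 -m handwheel '[[0,0,0,0],[0,0,0,0],[0,0,0,0],[0,0,0,0]]'
python3 -c "
from h import *
shot(12);tilt()
for n in('scene','top','wrist'):
    c,W=cloud(n);h=cv2.cvtColor(c['frame'],cv2.COLOR_RGB2HSV)
    m=((h[...,0]>10)&(h[...,0]<28)&(h[...,1]>120)&(W[...,2]>130)).astype('uint8')
    k,l,st,ce=cv2.connectedComponentsWithStats(m)
    for i in range(1,k): print(n,ce[i].round(),st[i,4],np.nanmedian(W[l==i],0).round(1))
    if n=='wrist':cv2.imwrite('pics/w12.png',c['frame'][:,:,::-1])
"
```

```text
time_s: 11.97
position: [625.0, -130.4, 321.3]
tool_rot: [2.306, 2.133, -0.0]
ft_force: [-0.2, 0.4, -3.5]
finger_gap: 9.0
time_s: 12.3
position: [624.9, -130.7, 321.1]
tool_rot: [-2.307, -2.133, 0.0]
ft_force: [0.4, -0.0, -2.0]
finger_gap: 8.8
[ 624.9 -130.7  321.1] [ 0.4 -0.  -2. ] 8.8 [ 0.45  0.42 -0.47  1.41  0.19  1.36 -0.1 ]
scene 76 [ 623.1 -106.1  346.1] [-0.09 -0.77 -0.64] tilt 39.6
scene [486.   3.] 1 [159.6 -63.5 583.4]
scene [493.   4.] 4 [150.  -50.1 587.5]
scene [486.   6.] 3 [159.2 -69.5 578.1]
scene [500.   4.] 1 [141.3 -43.4 590.2]
scene [505.   5.] 1 [134.9 -39.1 591.1]
scene [507.   4.] 1 [132.8 -37.7 593.2]
scene [488.   6.] 2 [155.3 -58.3 581.4]
scene [492.   7.] 1 [150.3 -50.8 582.7]
scene [494.   7.] 1 [147.8 -47.4 584. ]
scene [504.   6.] 2 [136.2 -39.3 588.9]
scene [508.   8.] 2 [131.1 -37.2 589.1]
scene [489.   9.] 1 [153.8 -59.  577.5]
scene [494.  10.] 2 [147.7 -49.4 580.3]
scene [498.   9.] 2 [142.8 -45.2 582.9]
scene [504.   9.] 1 [134.9 -40.  585.8]
scene [510.   8.] 1 [128.  -32.7 590.2]
scene [210.  11.] 1 [632.1 -92.2 494.3]
scene [498.  12.] 4 [140.8
[... 16470 characters left out ...]
1 [-14.8  65.  156.9]
scene [511. 321.] 1 [-20.7  67.5 163.8]
scene [480. 322.] 3 [ 19.4  66.4 131.9]
scene [490. 322.] 2 [  7.   68.3 143.1]
scene [494. 322.] 1 [  1.8  70.3 150.5]
scene [496. 324.] 2 [ -2.4  68.8 147. ]
scene [488. 325.] 3 [  6.1  67.7 137.6]
scene [492. 326.] 1 [  1.1  69.3 138.5]
scene [499. 329.] 1 [-11.2  67.9 135.9]
scene [502. 328.] 1 [-14.8  66.5 139.3]
scene [506. 328.] 1 [-20.8  64.5 140.5]
scene [494. 330.] 1 [ -5.1  68.7 130.2]
scene [497. 330.] 1 [ -9.6  67.1 131. ]
scene [503. 330.] 1 [-17.7  67.2 136.3]
scene [509. 332.] 1 [-28.3  64.3 133.6]
scene [511. 332.] 1 [-32.4  59.8 130.2]
top [222. 106.] 5 [622.8  -0.8 306.8]
top [288. 126.] 2 [ 613.5 -123.   212.4]
```

View pics/s12.png

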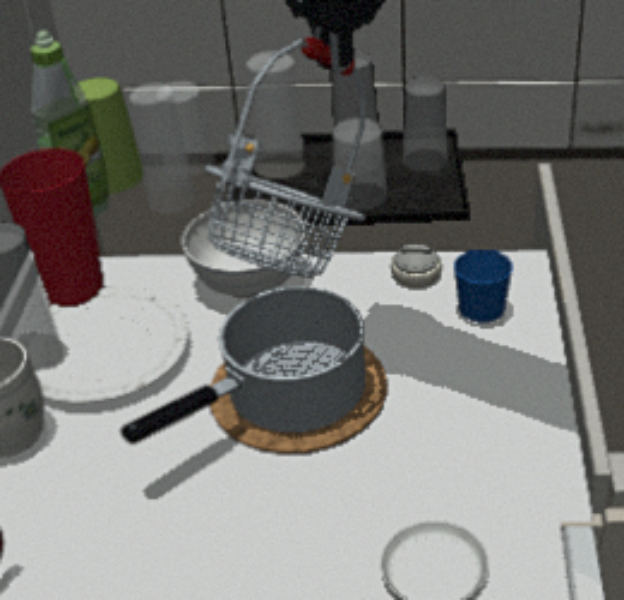

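View pics/t12.png

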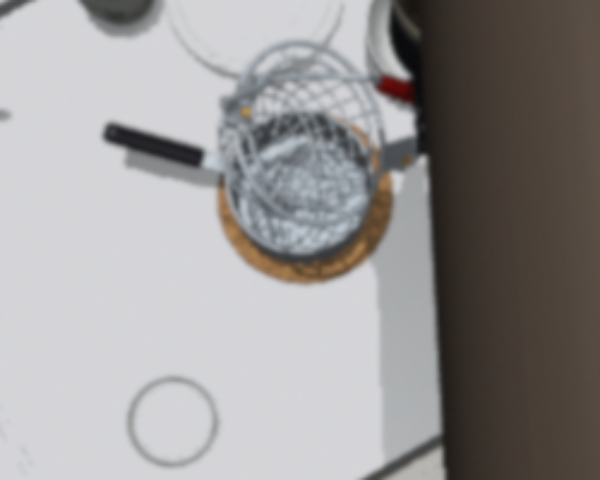

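View pics/w12.png

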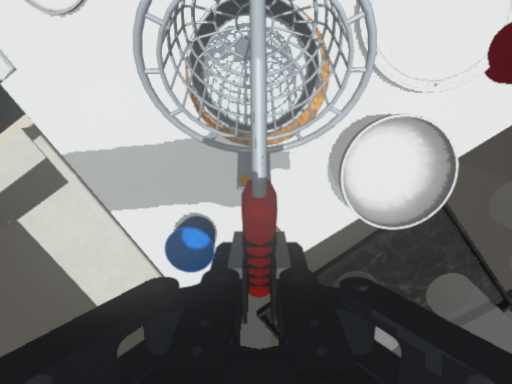

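The hinge marks at (623,2,306) and (614,-122,213) give a 37° tilt. The bar direction gives 39.6°, and the tilt has held steady since the lift. The hinge midpoint is at about (620,-60,259) and the foot at about y=-16, against a pan axis near (630,-31), so both are within limits. Pan, cup, timer and lid appear unmoved.

```bash
python3 -m handwheel '[[0,0,0,0],[0,0,0,0],[0,0,0,0],[0,0,0,0]]'
python3 -c "
from h import *
tilt();s=env.get_state();print(s['ft_force'],s['dq'].round(3));print(env.hand_in())"
```

```text
time_s: 12.93
position: [625.0, -130.3, 321.3]
tool_rot: [2.306, 2.133, 0.0]
ft_force: [0.4, 0.3, -2.9]
finger_gap: 8.8
scene 73 [ 623.1 -107.   345.5] [-0.09 -0.76 -0.64] tilt 40.1
[-0.21633376  0.81171846 -2.17958888] [ 0.001  0.001  0.001 -0.001  0.     0.     0.001]
the job is handed in; nothing more can be done
None
```

I carried out the whole task and handed it in at about 13 s; it gave no verdict. The basket ended held in the air over the pan, tipped about 37–40°.

- **Handle:** I pushed it up with one finger until it snapped home. Both arms measured vertical afterwards.
- **Lift:** I gripped the bar and drew the basket straight up, level, until its foot was about 40 mm above the rim.
- **Tipping:** The arm's moves can't tilt the tool, so I turned the bar between the pads instead. I dipped the foot just inside the rim at 20 N grip and drew the grip sideways, so the rim held the foot back (about 3 N sideways at most). Then I clamped at 110 N, lifted clear and centred it over the pan.

**Last checks:**
- **Tilt:** The two measures differ slightly: 37° from the hinge marks and 40° from the bar. Both are inside 28–52° and steady. An earlier top-camera bar reading of 51° disagreed; the arm partly hid the bar there, so I discounted it.
- **Position:** The hinge midpoint was about 259 mm up and 30 mm from the pan's axis, and the foot centre about 15 mm from it.
- **Load:** The tool carried only the basket's weight, 2–3 N, and the arm was at rest.
- **Surroundings:** The pan handle and lid looked unmoved in the top view, and the cup and timer in the scene view. I judged these by eye.

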